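Refit the transit screw of the parcel scale

TASK

The parcel scale is going out for calibration: lift the red transit screw out of its parking hole, lower it down the lock well with the red ring, find the hidden thread at the bottom by feel and turn the screw in clockwise until its flange sits fully home, flat on the tower. Use only light finger force throughout, never forcing a cross-threaded screw or overtightening it, and leave the other things on the desk where they are.

Things in the scene. Friction and masses are not known exactly. Their poses are not given: they have to be found in the camera images.
- scale: pale grey parcel scale, 236x254 mm, fixed. Origin under its centre, z up, +x to its rear. Front: platter, 54 mm high. Rear: tower 80 mm deep (x), flat top 120 mm above the desk, sloping display in front. In the tower's top: lock well (red ring) at local (78, +68) mm, parking hole (grey ring) at (78, -68) mm. A desk lamp's head hangs 0.6 m above the desk behind its left side: come from in front
- transit_screw: red-headed steel screw, 40 to 90 g. Origin on its axis at the flange's underside, z up. Flange 42 mm wide, 5 mm thick; above it a flat upright wing to grip, 12 mm thick (its y), 36 mm long (its x), top 42 mm above the origin. Shank 17 mm, thread 24 mm wide at -82, tip at -94 mm. Starts upright in the parking hole, flange on the tower's top. Over 35 N of pressing or clamping ruins the thread
- lock_mouth (a point): centre of the lock well's mouth, level with the tower's top. Well 35 mm wide; 60 mm down a cone narrows it to a 26 mm bore with a fixed right-hand thread: three starts, lead 20 mm a turn, 1 mm play, self-locking; the angle of its starts differs each time and is not measured. Unstarted, the screw rests on it with the flange 4 to 11 mm too high; fully home its origin is at this point
- park_mouth (a point): centre of the mouth of the parking hole, level with the tower's top: plain hole 31 mm wide, open down to 12 mm above the desk
- usb_stick: black memory stick, 17 x 54 x 8 mm, in front of the printer; leave alone
- notebook: blue notebook, 148 x 109 x 14 mm, on the closed laptop left of the scale; leave alone
- glasses_case: brown glasses case, 60 x 155 x 41 mm, behind the laptop; leave alone
- eraser: white eraser in a blue sleeve, 22 x 52 x 13 mm, in front of the printer; leave alone
- pen_blue: red pen, 145 mm long, 9 mm thick, on the closed laptop left of the scale; leave alone
Mind the look-alikes: they are no part of the job. Several things have the shape of the transit_screw; the one meant has the colours described above.

How it is judged:
By the outcome, as a careful person would: the job done as asked, in the order asked, and still so for the second after the job is handed in, with the robot touching nothing.
It also fails if it takes over 67 s, if anything falls off the work surface, if the arm or the gripper's body presses on something with over 40 N, if the wrist force passes 120 N, or if a joint passes its speed limit or range.

ROBOT

A 6-joint arm with a two-finger parallel gripper is mounted at the origin on a cart in front of the work surface, level with it; the furniture and walls round the work are solid. World frame = base frame: x ahead of the robot, y to its left, z up, the work surface at z = 0. Lengths are in m, angles in rad, forces in N, time in s.
With the tool pointing down it reaches from about 0.35 to 0.975 m from the base axis. Payload 4.9 kg.
Tool frame: the origin (TCP) lies on the centre line of the jaws, within the pads' length; the fingertips stand manip.tip_reach ahead of it and the grasp point (between the pads) is the TCP (manip.tip_reach is the distance from the TCP to the fingertips, in m); z points along the fingers, y is the line along which they close (so a half turn about z gives the same grasp; the last joint's range is limited). The gripper opens to 85 mm and grips with 20 to 120 N. Pads are 22 mm wide; open, the fingers measure 114 mm over their backs; the gripper's body (76 mm by 85 mm) begins 54 mm behind the grasp point. The pads swing forward as they close: fully open they stand 13 mm farther back than shut.
Start: joints at [-1.342, 0.053, 1.613, -0, 1.476, -0.119], TCP at [0.213, -0.588, 0.25] pointing down, gripper open.
Joint ranges: [-3.01, 3.01], [-1.01, 2.22], [0.06, 2.58], [-1.02, 4.17], [0.09, 2.62], [-3.14, 3.14]. Speed limits (rad/s): [2.57, 2.57, 3.14, 3.14, 3.14, 3.14].

INTERFACE

Orientations are given as a unit quaternion [w, x, y, z].
In Python, from plant import manip gives the robot as it stands. The module is installed in compiled form; this text tells all that it offers.
- The arm moves only by the tool move_arm, never from a script. Its argument "rows" is a list of rows, each a list of 7 numbers: the shift along the tool's x, y, z in cm, then the turn, a rotation vector about the tool's x, y, z in degrees, then the opening, from -1 (shut) to 1 (fully open). In form: [[tx, ty, tz, ax, ay, az, jaw], ...]. A call has 1 to 20 rows; each row shifts and turns the commanded pose from where the row before left it, along the tool's axes as they then stand; what a row does not reach is not made up. A row lasts 1/12 s, in which the tool goes at most 41.7 mm and 7.16 degrees, less where a joint would pass 70% of its speed; a pose out of reach is approached as far as the arm can. A call is refused whole if a number of a shift passes 4.17 or a number of a turn 7.16, either way. A call with a gripper value outside its range is refused whole. The fingers move at their own pace and stop on an object; the grip force is fixed at half the most. Time passes only in rows, so rows that do not move let the fingers close. It gives the time, the measured TCP pose, the force, the opening and the grip force at its end, in the units of the state.
- manip.state(): the state, without advancing time (a new reading comes with each control period).
- manip.grab_frame(name): name is "side" or "top"; returns a dict with "img" (480x640x3 uint8, blue, green, red), "mtx" (3x3 intrinsics, pixels), "R" (3x3) and "t" (3): a world point X has camera coordinates R X + t. Camera axes: x right, y down, z forward; pixel columns grow to the right and rows downward; lengths in m; the calibration is good to about 2 mm. A picture is of the moment at which its call begins. There is no depth.
- manip.job_done(): hands the job in; it is judged then, once.
The state is a dict: "time": time; "joint_pos": joint angles; "joint_vel": joint speeds; "joint_efforts": joint torques, N m; "tool_pos": TCP position; "tool_rot": TCP orientation; "contact_force": force on the tool from outside, world axes, zero at the start; "ft_torque": the same for the moment, N m; "gripper_width": opening from 0.0 (shut) to 1.0 (fully open); "grasp_force": force on a finger pad.
Only numpy, scipy, OpenCV 4.12 (cv2) and the standard library are available. Lean on these libraries where they do the work, as an engineer would, in place of code of your own. Each camera call takes 0.05 s, during which the arm holds its last target. There are 200 camera calls.

## Working session

There is one attempt and no reset: what is moved stays moved. The work goes in short steps, Python scripts to look and compute and a tool call to move; the robot and the scene stay as the last step left them, time stands still between calls to the robot, and variables do not carry over. Pictures are saved under pics/ and viewed, at most 10 in all, crops included, and the job is handed in when it is done.

Besides the shell and the picture viewer there is one more tool, called after "Emit:" as name(argument=value, ...) on one line, values as JSON. move_arm: Moves the arm, as the interface text tells. Its arguments: {"type":"object","properties":{"rows":{"type":"array","items":{"type":"array","items":{"type":"number"}}}},"required":["rows"]}

```bash
mkdir -p pics; cat > h.py <<'E'
from plant import manip
import numpy as np, cv2
def ray(f,u,v,z):
    d=f["R"].T@(np.linalg.inv(f["mtx"])@np.array([u,v,1.])); c=-f["R"].T@f["t"]
    return c+d*(z-c[2])/d[2]
def proj(f,X):
    p=f["mtx"]@(f["R"]@np.array(X)+f["t"]); return p[:2]/p[2]
E
python3 - <<'E'
from h import *
for n in("top","side"):
    f=manip.grab_frame(n); cv2.imwrite(f"pics/{n}0.png",f["img"]); print(n,-f["R"].T@f["t"],f["R"],f["mtx"][0])
print(manip.state(),manip.tip_reach)
E
```

```text
top [ 0.51932376 -0.0270646   1.1300721 ] [[ 0.01212078 -0.99973374  0.01963494]
 [-0.99580464 -0.01384961 -0.09045061]
 [ 0.09069846 -0.01845623 -0.99570737]] [515.37369222   0.         316.14019781]
side [0.30588917 0.8379926  0.59497213] [[-0.94309745 -0.33204471  0.01770627]
 [-0.16995573  0.43558353 -0.88395816]
 [ 0.28580107 -0.83666797 -0.46723062]] [470.79842597   0.         308.2311131 ]
{'time': 0.1, 'joint_pos': array([-1.34199039e+00,  5.32877853e-02,  1.61416303e+00,  1.91190644e-05,
        1.47600696e+00, -1.19020356e-01]), 'joint_vel': array([-0.00086118, -0.00100169, -0.0012008 , -0.00281346,  0.00367909,
       -0.00015881]), 'joint_efforts': array([ 7.76760899e-04, -3.94906962e+01, -3.71361065e+01, -6.16777584e-05,
        3.98484059e-03, -1.47659028e-05]), 'tool_pos': array([ 0.21290596, -0.58705281,  0.24918404]), 'tool_rot': array([-9.31677742e-04,  9.84914917e-01,  1.73036807e-01, -4.16636969e-05]), 'contact_force': array([-0.08878571,  0.13503515,  1.11306643]), 'ft_torque': array([ 0.01275848,  0.04295515, -0.07646135]), 'grasp_force': 0.0, 'gripper_width': 0.9998800014556563} 0.019
```

View pics/top0.png

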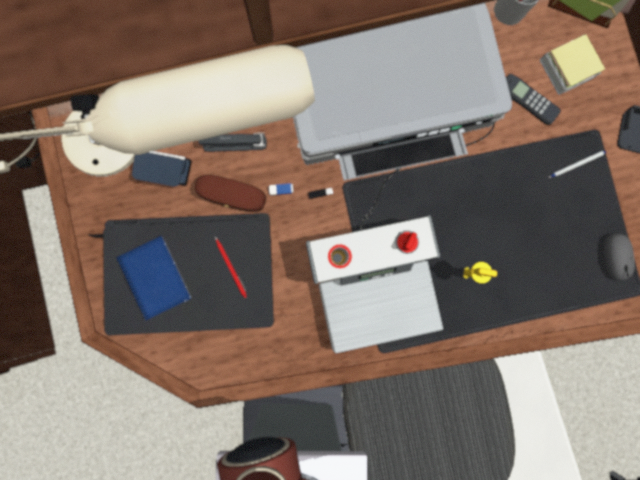

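View pics/side0.png

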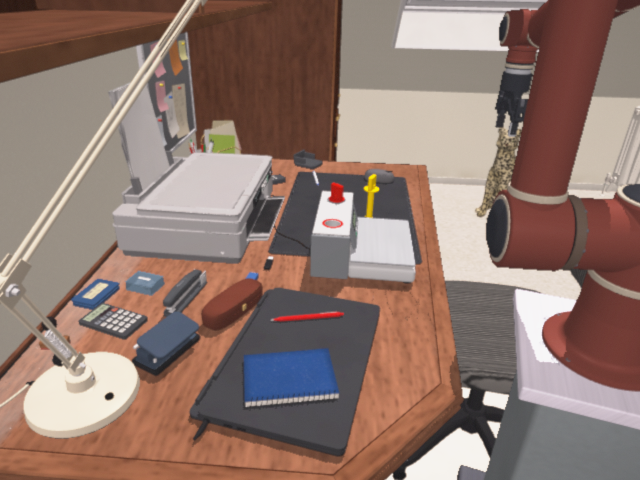

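Top view: the red ring is at about (340,256) and the red screw at (408,242). The yellow look-alike is at (481,272). In the side view the ring is at (332,223) and the screw at (337,193).

```bash
python3 - <<'E'
from h import *
T=manip.grab_frame("top");S=manip.grab_frame("side")
def red(f,box):
    x0,y0,x1,y1=box; m=np.zeros(f["img"].shape[:2],np.uint8)
    i=f["img"].astype(int); r=((i[...,2]>110)&(i[...,1]<0.6*i[...,2])&(i[...,0]<0.6*i[...,2])).astype(np.uint8)
    m[y0:y1,x0:x1]=r[y0:y1,x0:x1]*255; return m
for n,f,box in(("T",T,(322,240,358,275)),("S",S,(312,212,352,232))):
    m=red(f,box); c=max(cv2.findContours(m,0,1)[0],key=cv2.contourArea)
    e=cv2.fitEllipse(c); print(n,"ring",e,ray(f,*e[0],0.12))
# screw
for n,f,box in(("T",T,(390,222,428,260)),("S",S,(322,175,352,205))):
    m=red(f,box); c=max(cv2.findContours(m,0,1)[0],key=cv2.contourArea); print(n,"screw",cv2.boundingRect(c),cv2.fitEllipse(c))
g=cv2.cvtColor(T["img"],6)
m=np.zeros_like(g);m[205:290,300:445]=(g[205:290,300:445]>200)*255
m=cv2.morphologyEx(m,cv2.MORPH_CLOSE,np.ones((3,3)))
c=max(cv2.findContours(m,0,1)[0],key=cv2.contourArea);r=cv2.minAreaRect(c);b=cv2.boxPoints(r);print(r)
P=[ray(T,*p,0.12)[:2] for p in b];print(np.round(P,4),[np.linalg.norm(P[i]-P[i-1]) for i in range(4)])
a=cv2.resize(T["img"][215:285,300:440],None,fx=5.6,fy=5.6,interpolation=2)[:300*2]
s=cv2.resize(S["img"][170:240,300:370],None,fx=5,fy=5,interpolation=2)
cv2.imwrite("pics/c1.png",a);cv2.imwrite("pics/c2.png",s)
E
```

```text
T ring ((339.3338928222656, 256.00286865234375), (22.400678634643555, 22.561771392822266), 90.42870330810547) [ 0.56857942 -0.09183418  0.12      ]
S ring ((332.2185974121094, 222.9678497314453), (7.965746879577637, 19.292856216430664), 93.14495086669922) [ 0.56388816 -0.08383688  0.12      ]
T screw (397, 232, 21, 21) ((407.22467041015625, 241.5677947998047), (19.675682067871094, 20.561368942260742), 62.68406677246094)
S screw (329, 182, 16, 21) ((336.3230895996094, 192.76580810546875), (14.476712226867676, 21.941518783569336), 0.271742582321167)
((373.2301025390625, 248.9847412109375), (40.18103790283203, 121.58677673339844), 78.07926177978516)
[[ 0.5956 -0.0331]
 [ 0.6487 -0.2683]
 [ 0.5709 -0.2841]
 [ 0.5188 -0.0503]] [np.float64(0.07864101640115315), np.float64(0.24112308483355016), np.float64(0.07936590158266936), np.float64(0.23952764967566234)]
```

View pics/c1.png

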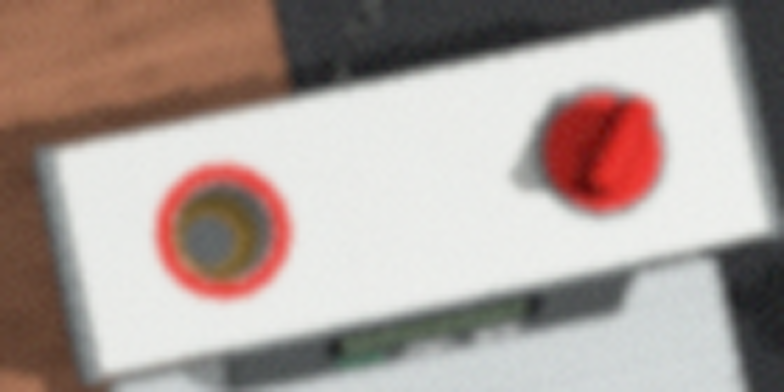

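View pics/c2.png

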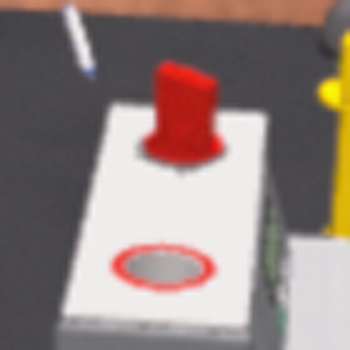

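```bash
python3 - <<'E'
from h import *
T=manip.grab_frame("top");S=manip.grab_frame("side")
print("flange",ray(T,407.4,241.7,.1225))
p=T["img"][226:258,392:424]; print(p[4:24:1,5:28,2])
i=T["img"].astype(int); 
for th in(200,215,225):
    m=((i[...,2]>th)&(i[...,1]<110)).astype(np.uint8); m[:228]=0;m[256:]=0;m[:,:393]=0;m[:,424:]=0
    c=max(cv2.findContours(m,0,1)[0],key=cv2.contourArea);r=cv2.minAreaRect(c);print(th,r,ray(T,*r[0],.16),cv2.contourArea(c))
# side wing top corners in crop c2 -> full
for u,v in((158,66),(170,62),(217,78),(207,83)): print(ray(S,300+u/5,170+v/5,.162))
for X in((.5984,-.2253,.12),(.5984,-.2253,.162),(.5686,-.0925,.12)): print(proj(T,X),proj(S,X))
a=cv2.resize(T["img"][226:258,392:424],None,fx=18,fy=18,interpolation=2)
cv2.imwrite("pics/c3.png",a)
E
```

```text
flange [ 0.59835827 -0.22551094  0.1225    ]
[[233 232 228 225 221 212 199 193 193 193 196 195 201 206 215 221 225 231
  232 235 235 236 235]
 [227 220 207 198 191 180 174 176 185 192 193 193 185 179 181 195 210 220
  228 232 234 235 234]
 [222 194 168 156 153 154 166 182 195 202 205 205 189 163 157 174 196 210
  221 226 232 235 235]
 [201 163 131 130 140 148 162 181 187 195 200 198 176 148 149 173 198 214
  217 224 229 234 233]
 [174 138 118 130 142 153 159 169 168 171 175 168 146 137 160 191 212 219
  218 217 225 232 236]
 [151 124 129 140 151 153 153 157 153 150 143 129 125 140 175 204 217 221
  215 212 218 228 233]
 [128 120 136 149 153 155 153 151 150 139 131 115 124 155 190 213 219 219
  213 204 206 222 231]
 [120 131 147 151 151 155 152 146 143 136 122 119 138 175 205 220 222 219
  210 200 199 216 228]
 [122 139 149 153 153 154 150 142 141 130 120 127 155 193 215 224 225 222
  216 211 203 205 224]
 [125 142 153 156 153 148 143 137 138 126 125 141 175 206 222 228 226 222
  221 221 211 203 219]
 [129 146 152 151 149 148 136 133 131 126 131 157 188 217 224 228 225 220
  223 225 2
[... 951 characters left out ...]
19.230182647705078), 26.56505012512207) [ 0.5928941  -0.22819085  0.16      ] 102.5
215 ((413.00006103515625, 243.00003051757812), (8.049844741821289, 17.8885440826416), 26.56505012512207) [ 0.59309177 -0.22876229  0.16      ] 82.5
225 ((414.10003662109375, 245.30001831054688), (2.236067771911621, 9.391485214233398), 26.56505012512207) [ 0.58875294 -0.23083168  0.16      ] 13.5
[ 0.6066749  -0.21408636  0.162     ]
[ 0.60266998 -0.22148207  0.162     ]
[ 0.57509049 -0.2097296   0.162     ]
[ 0.57788601 -0.20161037  0.162     ]
[407.04499866 241.77320249] [335.32710914 197.59242143]
[411.38112178 240.09876347] [336.07727793 182.11163886]
[339.67287984 255.99681893] [331.34088841 221.05549754]
```

View pics/c3.png

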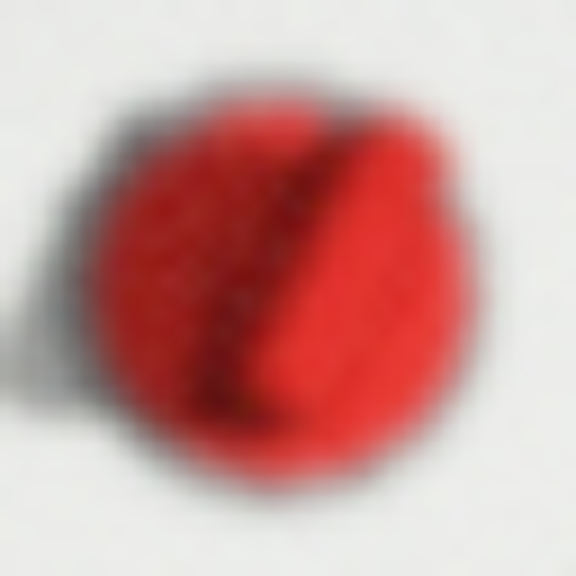

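The wing runs at world yaw of about -26°, and the flange is at (0.598,-0.2255), which matches the parking-hole prediction from the tower rectangle.

Emit:
move_arm(rows=[[2.7, -1.16, 0, 0, 0, 0, 1], [2.7, -1.16, 0, 0, 0, 0, 1], [2.7, -1.16, 0, 0, 0, 0, 1], [2.7, -1.16, 0, 0, 0, 0, 1], [2.7, -1.16, 0, 0, 0, 0, 1], [2.7, -1.16, 0, 0, 0, 0, 1], [2.7, -1.16, 0, 0, 0, 0, 1], [2.7, -1.16, 0, 0, 0, 0, 1], [2.7, -1.16, 0, 0, 0, 0, 1], [2.7, -1.16, 0, 0, 0, 0, 1], [2.7, -1.16, 0, 0, 0, 0, 1], [2.7, -1.16, 0, 0, 0, 0, 1], [2.7, -1.16, 0, 0, 0, 0, 1], [2.7, -1.16, 0, 0, 0, 0, 1], [2.7, -1.16, 0, 0, 0, 0, 1], [2.7, -1.16, 0, 0, 0, 0, 1], [2.7, -1.16, 0, 0, 0, 0, 1], [2.6, -1.16, 0, 0, 0, 0, 1]])

```text
time: 1.8
tool_pos: [0.5988, -0.2247, 0.2502]
tool_rot: [-0.0, 0.985, 0.173, -0.0]
contact_force: [-0.0, -0.1, -0.7]
gripper_width: 0.999
grasp_force: 0.0
```

Emit:
move_arm(rows=[[0, 0, 0, 0, 0, -6.7, 1], [0, 0, 0, 0, 0, -6.7, 1], [0, 0, 0, 0, 0, -6.7, 1], [0, 0, 0, 0, 0, -6.7, 1], [0, 0, 0, 0, 0, -6.7, 1], [0, 0, 0, 0, 0, -6.7, 1], [0, 0, 0, 0, 0, -6.7, 1], [0, 0, 0, 0, 0, -6.7, 1], [0, 0, 0, 0, 0, -6.7, 1], [0, 0, 0, 0, 0, -6.7, 1], [0, 0, 0, 0, 0, -6.7, 1], [0, 0, 0, 0, 0, -6.7, 1], [0, 0, 0, 0, 0, -6.7, 1], [0, 0, 0, 0, 0, -6.7, 1], [0, 0, 0, 0, 0, -6.7, 1], [0, 0, 0, 0, 0, -6.7, 1], [0, 0, 0, 0, 0, -6.7, 1], [0, 0, 0, 0, 0, -6.7, 1], [0, 0, 0, 0, 0, -6.7, 1], [0, 0, 0, 0, 0, -6.7, 1]])

```text
time: 3.47
tool_pos: [0.5978, -0.2259, 0.2502]
tool_rot: [-0.0, 0.223, 0.975, 0.0]
contact_force: [1.2, 0.3, 0.7]
gripper_width: 1.003
grasp_force: 0.0
```

```bash
cat >> h.py <<'E'
from scipy.spatial.transform import Rotation as Ro
def go(X=None,yaw=None):
    s=manip.state(); M=Ro.from_quat(s["tool_rot"],scalar_first=True).as_matrix()
    y=np.degrees(np.arctan2(M[1,0],M[0,0])); print("t",round(s["time"],2),"pos",s["tool_pos"].round(4),"yaw",y.round(2),"z",M[:,2].round(4),"F",s["contact_force"].round(1),"M",s["ft_torque"].round(2),"gw",round(s["gripper_width"],3),"gf",round(s["grasp_force"],1),"q",np.degrees(s["joint_pos"]).round(1))
    if X is not None: print("d tool cm",(M.T@(np.array(X)-s["tool_pos"])*100).round(2))
    if yaw is not None: print("az",(y-yaw+180)%360-180)
E
python3 -c "
from h import *
go((.598,-.2255,.149),154)"
```

```text
t 3.47 pos [ 0.5978 -0.2259  0.2502] yaw 154.26 z [-2.e-04  1.e-04 -1.e+00] F [1.2 0.3 0.7] M [ 0.03  0.03 -0.02] gw 1.003 gf 0.0 q [-27.4   4.9  90.4  -0.   84.7 -91.6]
d tool cm [-0.    0.05 10.12]
az 0.2582283554289688
```

Emit:
move_arm(rows=[[0, 0, 1.7, 0, 0, 0, 1], [0, 0, 1.7, 0, 0, 0, 1], [0, 0, 1.7, 0, 0, 0, 0.6], [0, 0, 1.7, 0, 0, 0, 0.2], [0, 0, 1.3, 0, 0, 0, 0], [0, 0, 1.0, 0, 0, 0, -0.2], [0, 0, 1.0, 0, 0, 0, -0.4], [0, 0, 0, 0, 0, 0, -0.6], [0, 0, 0, 0, 0, 0, -0.6], [0, 0, 0, 0, 0, 0, -0.6], [0, 0, 0, 0, 0, 0, -0.65], [0, 0, 0, 0, 0, 0, -0.65]])

```text
time: 4.47
tool_pos: [0.5984, -0.2262, 0.1505]
tool_rot: [0.001, 0.226, 0.974, -0.0]
contact_force: [0.0, -0.7, -0.0]
gripper_width: 0.176
grasp_force: 0.0
```

Emit:
move_arm(rows=[[0, 0, 0, 0, 0, 0, -0.7], [0, 0, 0, 0, 0, 0, -0.7], [0, 0, 0, 0, 0, 0, -0.72], [0, 0, 0, 0, 0, 0, -0.72]])

```text
time: 4.8
tool_pos: [0.5981, -0.226, 0.1498]
tool_rot: [0.0, 0.226, 0.974, 0.0]
contact_force: [0.9, 1.3, 1.0]
gripper_width: 0.139
grasp_force: 1.4
```

Emit:
move_arm(rows=[[0, 0, 0, 0, 0, 0, -0.75], [0, 0, 0, 0, 0, 0, -0.75], [0, 0, 0, 0, 0, 0, -0.75]])

```text
time: 5.05
tool_pos: [0.5981, -0.2261, 0.1499]
tool_rot: [0.0, 0.226, 0.974, -0.0]
contact_force: [0.1, 1.1, 2.6]
gripper_width: 0.135
grasp_force: 37.2
```

```bash
python3 -c "
from h import *
go((.598,-.2255,.149),154)"
```

```text
t 5.05 pos [ 0.5981 -0.2261  0.1499] yaw 153.93 z [ 8.e-04 -3.e-04 -1.e+00] F [0.1 1.1 2.6] M [ 0.11 -0.02  0.02] gw 0.135 gf 37.2 q [-27.4   9.4  95.4   0.   75.2 -91.3]
d tool cm [0.03 0.04 0.09]
az -0.07303819349971263
```

Emit:
move_arm(rows=[[0, 0, 0, 0, 0, 0, -0.735], [0, 0, 0, 0, 0, 0, -0.735]])

```text
time: 5.22
tool_pos: [0.5981, -0.226, 0.1499]
tool_rot: [0.0, 0.226, 0.974, -0.0]
contact_force: [-0.7, 0.2, 4.7]
gripper_width: 0.133
grasp_force: 37.2
```

Emit:
move_arm(rows=[[0, 0, -0.5, 0, 0, 0, -0.735], [0, 0, -1, 0, 0, 0, -0.735], [0, 0, -1, 0, 0, 0, -0.735], [0, 0, 0, 0, 0, 0, -0.735]])

```text
time: 5.55
tool_pos: [0.599, -0.2267, 0.1773]
tool_rot: [0.002, 0.226, 0.974, -0.001]
contact_force: [-0.2, -0.3, -0.4]
gripper_width: 0.133
grasp_force: 36.7
```

Emit:
move_arm(rows=[[0, 0, -1, 0, 0, 0, -0.735], [0, 0, -1.5, 0, 0, 0, -0.735], [0, 0, -1.5, 0, 0, 0, -0.735], [0, 0, -1.5, 0, 0, 0, -0.735], [0, 0, -1.5, 0, 0, 0, -0.735], [0, 0, -1.2, 0, 0, 0, -0.735], [0, 0, -0.6, 0, 0, 0, -0.735], [0, 0, 0, 0, 0, 0, -0.735]])

```text
time: 6.22
tool_pos: [0.5987, -0.2264, 0.2653]
tool_rot: [0.002, 0.226, 0.974, -0.001]
contact_force: [-0.3, 0.4, -1.1]
gripper_width: 0.134
grasp_force: 36.6
```

```bash
python3 - <<'E'
from h import *
go((.5686,-.0925,.264),154)
T=manip.grab_frame("top");S=manip.grab_frame("side")
a=cv2.resize(S["img"][100:240,270:410],None,fx=4,fy=4,interpolation=2)
cv2.imwrite("pics/d1.png",a)
E
```

```text
t 6.22 pos [ 0.5987 -0.2264  0.2653] yaw 153.93 z [ 0.0038 -0.0019 -1.    ] F [-0.3  0.4 -1.1] M [-0.01 -0.03 -0.04] gw 0.134 gf 36.6 q [-27.4   4.4  89.5   0.   85.8 -91.3]
d tool cm [ 8.59 10.7   0.09]
az -0.06990835267913553
```

View pics/d1.png

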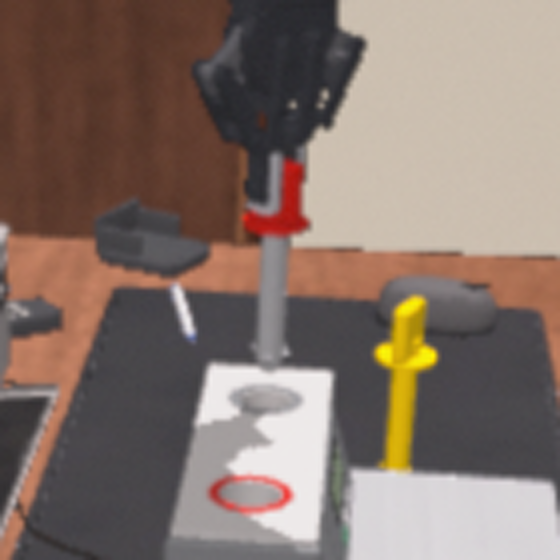

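The screw hangs from the jaws with its flange at crop (277,220) and tip at (270,362). The parking hole is empty and the yellow look-alike is untouched.

Emit:
move_arm(rows=[[0.4, 0.5, 0, 0, 0, 0, -0.735], [0.8, 1.0, 0, 0, 0, 0, -0.735], [0.9, 1.1, 0, 0, 0, 0, -0.735], [0.9, 1.1, 0, 0, 0, 0, -0.735], [0.9, 1.1, 0, 0, 0, 0, -0.735], [0.9, 1.1, 0, 0, 0, 0, -0.735], [0.9, 1.1, 0, 0, 0, 0, -0.735], [0.9, 1.1, 0, 0, 0, 0, -0.735], [0.8, 1.1, 0, 0, 0, 0, -0.735], [0.8, 1.0, 0, 0, 0, 0, -0.735], [0.4, 0.6, 0, 0, 0, 0, -0.735], [0, 0, 0, 0, 0, 0, -0.735], [0, 0, 0, 0, 0, 0, -0.735]])

```text
time: 7.4
tool_pos: [0.5681, -0.0909, 0.2624]
tool_rot: [0.0, 0.225, 0.974, -0.0]
contact_force: [0.6, -0.4, -0.6]
gripper_width: 0.135
grasp_force: 36.6
```

```bash
python3 - <<'E'
from h import *
go((.5686,-.0925,.264),154)
T=manip.grab_frame("top");S=manip.grab_frame("side")
p=manip.state()["tool_pos"]
for dz in(0,-.0265,-.029,-.082-.029,-.094-.029):
    print(dz,proj(S,p+[0,0,dz]),proj(T,p+[0,0,dz]))
u,v=proj(S,p+[0,0,-.06]).astype(int)
print(u,v)
cv2.imwrite("pics/d2.png",cv2.resize(S["img"][v-50:v+50,u-40:u+40],None,fx=6,fy=6,interpolation=2))
E
```

```text
t 7.4 pos [ 0.5681 -0.0909  0.2624] yaw 153.96 z [ 2.e-04 -5.e-04 -1.e+00] F [ 0.6 -0.4 -0.6] M [0.   0.02 0.02] gw 0.135 gf 36.6 q [-16.5  -4.1  98.4  -0.   85.8 -80.5]
d tool cm [-0.11 -0.12 -0.16]
az -0.03808786599776681
0 [334.11920409 161.64219624] [344.63727873 252.2100679 ]
-0.0265 [333.58865789 173.32934598] [343.49882957 253.05202177]
-0.029 [333.53927014 174.4172853 ] [343.39488019 253.12889879]
-0.111 [331.97968659 208.77260955] [340.27801227 255.43401624]
-0.123 [331.76086141 213.5930055 ] [339.86491608 255.73952653]
332 187
```

View pics/d2.png

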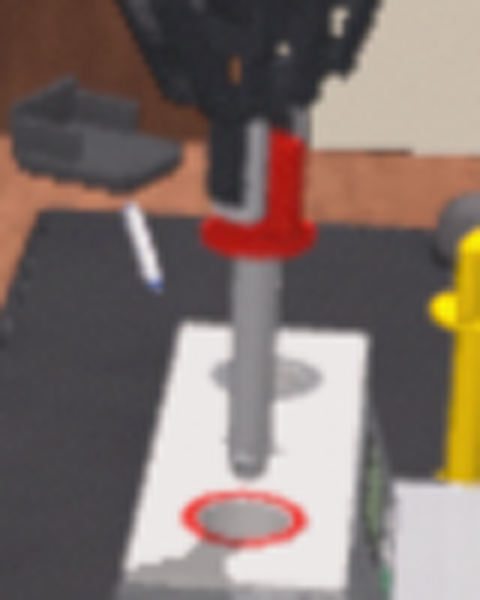

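Bias-corrected, the tip is vertical on the TCP axis. It sits at crop (247,470), just above the ring at (244,519), so lowering it is safe.

Emit:
move_arm(rows=[[-0.11, -0.12, 0, 0, 0, 0, -0.735], [0, 0, 0.6, 0, 0, 0, -0.735], [0, 0, 1, 0, 0, 0, -0.735], [0, 0, 1, 0, 0, 0, -0.735], [0, 0, 1, 0, 0, 0, -0.735], [0, 0, 1, 0, 0, 0, -0.735], [0, 0, 1, 0, 0, 0, -0.735], [0, 0, 1, 0, 0, 0, -0.735], [0, 0, 0.7, 0, 0, 0, -0.735], [0, 0, 0, 0, 0, 0, -0.735], [0, 0, 0, 0, 0, 0, -0.735]])

```text
time: 8.42
tool_pos: [0.5683, -0.0926, 0.1887]
tool_rot: [-0.0, 0.226, 0.974, 0.0]
contact_force: [-0.7, -0.3, 0.3]
gripper_width: 0.134
grasp_force: 36.6
```

Emit:
move_arm(rows=[[0, 0, 0.3, 0, 0, 0, -0.735], [0, 0, 0.3, 0, 0, 0, -0.735], [0, 0, 0.3, 0, 0, 0, -0.735], [0, 0, 0, 0, 0, 0, -0.735], [0, 0, 0, 0, 0, 0, -0.735]])

```text
time: 8.83
tool_pos: [0.5684, -0.0927, 0.1801]
tool_rot: [-0.0, 0.226, 0.974, 0.0]
contact_force: [0.3, -0.1, -1.3]
gripper_width: 0.136
grasp_force: 36.6
```

```bash
python3 -c "
from h import *
go((.5686,-.0925,.16),154)"
```

```text
t 8.83 pos [ 0.5684 -0.0927  0.1801] yaw 153.93 z [-3.e-04  1.e-04 -1.e+00] F [ 0.3 -0.1 -1.3] M [-0.02  0.01 -0.01] gw 0.136 gf 36.6 q [-16.7  -0.6 102.9  -0.   77.7 -80.6]
d tool cm [-0.01  0.03  2.01]
az -0.07110334585314604
```

Emit:
move_arm(rows=[[0, 0, 0.3, 0, 0, 0, -0.735], [0, 0, 0.3, 0, 0, 0, -0.735], [0, 0, 0.3, 0, 0, 0, -0.735], [0, 0, 0, 0, 0, 0, -0.735]])

```text
time: 9.17
tool_pos: [0.568, -0.0926, 0.1702]
tool_rot: [-0.001, 0.226, 0.974, 0.0]
contact_force: [0.7, 0.4, -0.2]
gripper_width: 0.132
grasp_force: 36.6
```

Emit:
move_arm(rows=[[0, 0, 0.2, 0, 0, 0, -0.735], [0, 0, 0.2, 0, 0, 0, -0.735], [0, 0, 0.1, 0, 0, 0, -0.735], [0, 0, 0, 0, 0, 0, -0.735]])

```text
time: 9.5
tool_pos: [0.5683, -0.0927, 0.1659]
tool_rot: [-0.0, 0.226, 0.974, 0.0]
contact_force: [0.2, -0.6, -0.4]
gripper_width: 0.135
grasp_force: 36.6
```

Emit:
move_arm(rows=[[0, 0, 0.1, 0, 0, 0, -0.735], [0, 0, 0.1, 0, 0, 0, -0.735], [0, 0, 0, 0, 0, 0, -0.735]])

```text
time: 9.75
tool_pos: [0.5684, -0.0927, 0.1641]
tool_rot: [-0.0, 0.226, 0.974, 0.0]
contact_force: [-0.1, 0.0, -0.8]
gripper_width: 0.135
grasp_force: 36.6
```

Emit:
move_arm(rows=[[0, 0, 0.1, 0, 0, 0, -0.735], [0, 0, 0.1, 0, 0, 0, -0.735], [0, 0, 0, 0, 0, 0, -0.735]])

```text
time: 10.0
tool_pos: [0.5684, -0.0927, 0.1621]
tool_rot: [-0.0, 0.226, 0.974, 0.0]
contact_force: [-0.0, 0.1, -0.6]
gripper_width: 0.129
grasp_force: 36.6
```

Emit:
move_arm(rows=[[0, 0, 0.1, 0, 0, 0, -0.735], [0, 0, 0, 0, 0, 0, -0.735]])

```text
time: 10.17
tool_pos: [0.5684, -0.0927, 0.1611]
tool_rot: [-0.0, 0.226, 0.974, 0.0]
contact_force: [-0.4, -0.5, -1.5]
gripper_width: 0.136
grasp_force: 36.6
```

Emit:
move_arm(rows=[[0, 0, 0.1, 0, 0, 0, -0.735], [0, 0, 0, 0, 0, 0, -0.735]])

```text
time: 10.33
tool_pos: [0.5684, -0.0927, 0.1601]
tool_rot: [-0.0, 0.226, 0.974, 0.0]
contact_force: [-0.4, 0.7, -0.8]
gripper_width: 0.139
grasp_force: 36.6
```

Emit:
move_arm(rows=[[0, 0, 0.1, 0, 0, 0, -0.735], [0, 0, 0, 0, 0, 0, -0.735]])

```text
time: 10.5
tool_pos: [0.5684, -0.0927, 0.1591]
tool_rot: [-0.0, 0.226, 0.974, 0.0]
contact_force: [0.2, 0.7, -0.6]
gripper_width: 0.135
grasp_force: 36.6
```

Emit:
move_arm(rows=[[0, 0, 0.1, 0, 0, 0, -0.735], [0, 0, 0, 0, 0, 0, -0.735]])

```text
time: 10.67
tool_pos: [0.5684, -0.0927, 0.1581]
tool_rot: [-0.0, 0.226, 0.974, 0.0]
contact_force: [0.3, 0.4, -1.3]
gripper_width: 0.134
grasp_force: 36.6
```

Emit:
move_arm(rows=[[0, 0, 0.1, 0, 0, 0, -0.735], [0, 0, 0, 0, 0, 0, -0.735]])

```text
time: 10.83
tool_pos: [0.5684, -0.0927, 0.1571]
tool_rot: [-0.0, 0.226, 0.974, 0.0]
contact_force: [-0.5, -1.0, -1.3]
gripper_width: 0.132
grasp_force: 36.6
```

Emit:
move_arm(rows=[[0, 0, 0.07, 0, 0, 0, -0.735], [0, 0, 0, 0, 0, 0, -0.735]])

```text
time: 11.0
tool_pos: [0.5684, -0.0927, 0.1565]
tool_rot: [-0.0, 0.226, 0.974, 0.0]
contact_force: [-0.2, 0.1, 0.1]
gripper_width: 0.134
grasp_force: 36.6
```

```bash
python3 -c "
from h import *
go((.5686,-.0925,.16),154)"
```

```text
t 11.0 pos [ 0.5684 -0.0927  0.1565] yaw 153.93 z [-2.e-04  1.e-04 -1.e+00] F [-0.2  0.1  0.1] M [ 0.02 -0.   -0.05] gw 0.134 gf 36.6 q [-16.7   0.7 104.    0.   75.3 -80.6]
d tool cm [-0.01  0.02 -0.35]
az -0.07427263208515456
```

Emit:
move_arm(rows=[[0, 0, 0.07, 0, 0, 0, -0.735], [0, 0, 0, 0, 0, 0, -0.735]])

```text
time: 11.17
tool_pos: [0.5686, -0.0927, 0.156]
tool_rot: [0.0, 0.226, 0.974, -0.0]
contact_force: [-0.3, 0.2, -0.9]
gripper_width: 0.136
grasp_force: 36.7
```

Emit:
move_arm(rows=[[0, 0, 0.07, 0, 0, 0, -0.735], [0, 0, 0, 0, 0, 0, -0.735]])

```text
time: 11.33
tool_pos: [0.5687, -0.0928, 0.1558]
tool_rot: [0.0, 0.226, 0.974, -0.0]
contact_force: [-1.1, 0.6, 1.8]
gripper_width: 0.136
grasp_force: 37.0
```

Emit:
move_arm(rows=[[0, 0, 0.07, 0, 0, 0, -0.735], [0, 0, 0, 0, 0, 0, -0.735]])

```text
time: 11.5
tool_pos: [0.5689, -0.0928, 0.1557]
tool_rot: [0.0, 0.226, 0.974, -0.0]
contact_force: [-0.6, -0.4, 4.3]
gripper_width: 0.133
grasp_force: 37.4
```

Emit:
move_arm(rows=[[0, 0, 0.04, 0, 0, 0, -0.735], [0, 0, 0, 0, 0, 0, -0.735]])

```text
time: 11.67
tool_pos: [0.5689, -0.0929, 0.1556]
tool_rot: [0.001, 0.226, 0.974, -0.0]
contact_force: [-1.2, 0.8, 6.3]
gripper_width: 0.133
grasp_force: 37.6
```

Contact is felt at TCP z≈0.156, about 6 mm above home. I'll turn backwards under light pressure to feel for the drop at the thread start.

Emit:
move_arm(rows=[[0, 0, -0.05, 0, 0, -5, -0.735], [0, 0, 0, 0, 0, -5, -0.735]])

```text
time: 11.83
tool_pos: [0.5693, -0.0924, 0.1562]
tool_rot: [0.001, 0.138, 0.99, 0.001]
contact_force: [-1.0, 1.8, 7.2]
gripper_width: 0.129
grasp_force: 37.6
```

Emit:
move_arm(rows=[[0, 0, 0, 0, 0, -5, -0.735], [0, 0, 0, 0, 0, -5, -0.735]])

```text
time: 12.0
tool_pos: [0.5694, -0.0922, 0.1567]
tool_rot: [0.001, 0.051, 0.999, 0.001]
contact_force: [-1.3, 2.7, 8.7]
gripper_width: 0.133
grasp_force: 37.8
```

Emit:
move_arm(rows=[[0, 0, 0, 0, 0, -5, -0.735], [0, 0, 0, 0, 0, -5, -0.735]])

```text
time: 12.17
tool_pos: [0.5695, -0.0921, 0.1572]
tool_rot: [0.001, -0.036, 0.999, 0.001]
contact_force: [-3.3, 3.5, 10.9]
gripper_width: 0.134
grasp_force: 38.1
```

Emit:
move_arm(rows=[[0, 0, 0, 0, 0, -5, -0.735], [0, 0, 0, 0, 0, -5, -0.735]])

```text
time: 12.33
tool_pos: [0.5696, -0.0919, 0.1577]
tool_rot: [0.001, -0.123, 0.992, 0.001]
contact_force: [-3.0, 2.7, 13.1]
gripper_width: 0.133
grasp_force: 38.4
```

```bash
python3 -c "
from h import *
go((.5686,-.0925,.16),154)"
```

```text
t 12.33 pos [ 0.5696 -0.0919  0.1577] yaw -165.86 z [ 0.0025  0.0021 -1.    ] F [-3.   2.7 13.1] M [ 1.06  0.97 -0.17] gw 0.133 gf 38.4 q [ -16.6    0.7  103.8    0.2   75.3 -120.8]
d tool cm [ 0.11 -0.03 -0.23]
az 40.1438682490803
```

It climbs 0.5 mm per 10°, riding a helical ramp. I'll test whether it lifts freely, since engaged threads would hold it, and then shift by one start (120°) to stay within the joint range.

Emit:
move_arm(rows=[[0, 0, -0.25, 0, 0, 0, -0.735], [0, 0, 0, 0, 0, 0, -0.735]])

```text
time: 12.5
tool_pos: [0.5692, -0.0921, 0.1581]
tool_rot: [0.001, -0.121, 0.993, 0.0]
contact_force: [1.4, 2.3, 5.1]
gripper_width: 0.134
grasp_force: 37.2
```

Emit:
move_arm(rows=[[0, 0, -0.15, 0, 0, 0, -0.735], [0, 0, 0, 0, 0, 0, -0.735]])

```text
time: 12.67
tool_pos: [0.5687, -0.0922, 0.1584]
tool_rot: [0.0, -0.121, 0.993, 0.001]
contact_force: [1.1, 3.3, 1.7]
gripper_width: 0.134
grasp_force: 36.6
```

Emit:
move_arm(rows=[[0, 0, -0.1, 0, 0, 0, -0.735], [0, 0, 0, 0, 0, 0, -0.735]])

```text
time: 12.83
tool_pos: [0.5683, -0.0922, 0.1588]
tool_rot: [-0.0, -0.121, 0.993, 0.001]
contact_force: [2.4, 2.7, -1.3]
gripper_width: 0.131
grasp_force: 36.2
```

```bash
python3 -c "
from h import *
go((.5686,-.0925,.16),154)"
```

```text
t 12.83 pos [ 0.5683 -0.0922  0.1588] yaw -166.09 z [-5.0e-04  1.5e-03 -1.0e+00] F [ 2.4  2.7 -1.3] M [ 0.98 -0.56 -0.04] gw 0.131 gf 36.2 q [-1.670e+01  6.000e-01  1.039e+02  1.000e-01  7.560e+01 -1.206e+02]
d tool cm [-0.02 -0.04 -0.12]
az 39.911259114685436
```

Emit:
move_arm(rows=[[0, 0, -0.1, 0, 0, 0, -0.735], [0, 0, 0, 0, 0, 0, -0.735]])

```text
time: 13.0
tool_pos: [0.568, -0.0922, 0.1597]
tool_rot: [-0.001, -0.121, 0.993, 0.001]
contact_force: [1.4, 4.8, -2.2]
gripper_width: 0.133
grasp_force: 36.0
```

Emit:
move_arm(rows=[[0, 0, -0.1, 0, 0, 0, -0.735], [0, 0, 0, 0, 0, 0, -0.735]])

```text
time: 13.17
tool_pos: [0.568, -0.0923, 0.161]
tool_rot: [-0.001, -0.121, 0.993, 0.001]
contact_force: [2.0, 5.6, -3.0]
gripper_width: 0.137
grasp_force: 35.9
```

```bash
python3 -c "
from h import *
go((.5686,-.0925,.16),154)"
```

```text
t 13.17 pos [ 0.568  -0.0923  0.161 ] yaw -166.08 z [-0.0014  0.0012 -1.    ] F [ 2.   5.6 -3. ] M [ 1.3  -0.42 -0.01] gw 0.137 gf 35.9 q [ -16.7    0.5  103.8    0.    75.8 -120.6]
d tool cm [-0.05 -0.04  0.1 ]
az 39.92190369223988
```

Emit:
move_arm(rows=[[0, 0, -0.4, 0, 0, 0, -0.735], [0, 0, -0.6, 0, 0, 0, -0.735], [0, 0, -0.5, 0, 0, 0, -0.735], [0, 0, 0, 0, 0, 0, -0.735], [0, 0, 0, 0, 0, 0, -0.735]])

```text
time: 13.58
tool_pos: [0.569, -0.0937, 0.1782]
tool_rot: [0.001, -0.121, 0.993, -0.001]
contact_force: [-0.3, 0.0, -0.7]
gripper_width: 0.129
grasp_force: 36.4
```

```bash
python3 - <<'E'
from h import *
go((.5686,-.0925,.16),154)
S=manip.grab_frame("side")
p=manip.state()["tool_pos"]
u,v=proj(S,p+[0,0,-.03]).astype(int)
print(proj(S,p+[0,0,-.0265]),u,v)
cv2.imwrite("pics/d3.png",cv2.resize(S["img"][v-35:v+35,u-40:u+40],None,fx=7,fy=7,interpolation=2))
E
```

```text
t 13.58 pos [ 0.569  -0.0937  0.1782] yaw -166.09 z [ 0.0018 -0.0022 -1.    ] F [-0.3  0.  -0.7] M [ 0.    0.   -0.01] gw 0.129 gf 36.4 q [-1.670e+01 -4.000e-01  1.030e+02 -1.000e-01  7.730e+01 -1.206e+02]
d tool cm [0.02 0.13 1.82]
az 39.91271732771634
[331.96288605 208.52058316] 331 209
```

View pics/d3.png

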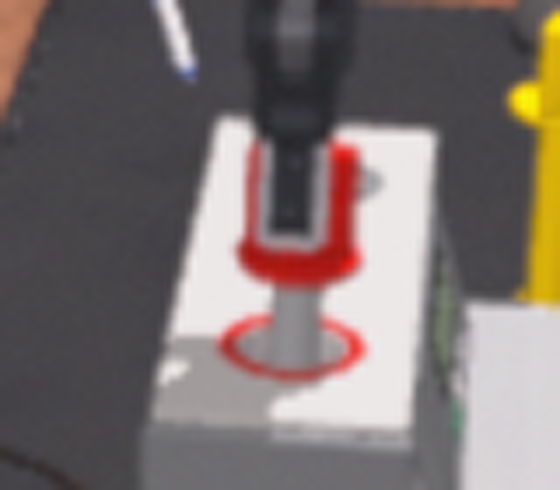

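The screw is free, upright and centred: flange at crop (298,265), ring at (292,347). I'll re-phase it by +75° and come down again.

Emit:
move_arm(rows=[[0, 0, 0, 0, 0, 7, -0.735], [0, 0, 0, 0, 0, 7, -0.735], [0, 0, 0, 0, 0, 7, -0.735], [0, 0, 0, 0, 0, 7, -0.735], [0, 0, 0, 0, 0, 7, -0.735], [0, 0, 0, 0, 0, 7, -0.735], [0, 0, 0, 0, 0, 7, -0.735], [0, 0, 0, 0, 0, 7, -0.735], [0, 0, 0, 0, 0, 7, -0.735], [0, 0, 0, 0, 0, 7, -0.735], [0, 0, 0, 0, 0, 5, -0.735], [0.16, 0.09, 0, 0, 0, 0, -0.735], [0, 0, 0.4, 0, 0, 0, -0.735], [0, 0, 0.4, 0, 0, 0, -0.735], [0, 0, 0.3, 0, 0, 0, -0.735], [0, 0, 0, 0, 0, 0, -0.735], [0, 0, 0, 0, 0, 0, -0.735]])

```text
time: 15.05
tool_pos: [0.5679, -0.0912, 0.1648]
tool_rot: [-0.001, 0.508, 0.861, -0.001]
contact_force: [-1.0, -0.5, -0.9]
gripper_width: 0.135
grasp_force: 36.3
```

```bash
python3 -c "
from h import *
go((.5688,-.0917,.161),119)"
```

```text
t 15.05 pos [ 0.5679 -0.0912  0.1648] yaw 118.96 z [-1.7e-03 -7.0e-04 -1.0e+00] F [-1.  -0.5 -0.9] M [-0.46  0.23 -0.01] gw 0.135 gf 36.3 q [-1.650e+01  2.000e-01  1.036e+02 -1.000e-01  7.620e+01 -4.540e+01]
d tool cm [-0.08  0.05  0.38]
az -0.04106782727890845
```

Emit:
move_arm(rows=[[-0.1, 0.02, 0, 0, 0, 0, -0.735], [0, 0, 0.1, 0, 0, 0, -0.735], [0, 0, 0, 0, 0, 0, -0.735]])

```text
time: 15.3
tool_pos: [0.5692, -0.0919, 0.1648]
tool_rot: [0.0, 0.508, 0.861, -0.0]
contact_force: [-1.1, -2.0, -0.6]
gripper_width: 0.133
grasp_force: 36.5
```

Emit:
move_arm(rows=[[0, 0, 0.1, 0, 0, 0, -0.735], [0, 0, 0, 0, 0, 0, -0.735]])

```text
time: 15.47
tool_pos: [0.5691, -0.092, 0.1638]
tool_rot: [0.0, 0.508, 0.861, -0.0]
contact_force: [-1.3, -2.8, 1.1]
gripper_width: 0.134
grasp_force: 36.5
```

Emit:
move_arm(rows=[[0, 0, 0.1, 0, 0, 0, -0.735], [0, 0, 0, 0, 0, 0, -0.735]])

```text
time: 15.63
tool_pos: [0.5692, -0.092, 0.1627]
tool_rot: [0.0, 0.508, 0.861, -0.0]
contact_force: [-1.6, -3.0, 0.5]
gripper_width: 0.131
grasp_force: 36.6
```

```bash
python3 -c "
from h import *
go((.5688,-.0917,.161),119)"
```

```text
t 15.63 pos [ 0.5692 -0.092   0.1627] yaw 118.93 z [ 1.e-04 -8.e-04 -1.e+00] F [-1.6 -3.   0.5] M [-0.74  0.43 -0.  ] gw 0.131 gf 36.6 q [-16.6   0.5 103.6  -0.   75.9 -45.5]
d tool cm [ 0.04 -0.02  0.17]
az -0.07106518375934456
```

Emit:
move_arm(rows=[[-0.02, -0.1, 0, 0, 0, 0, -0.735], [0, 0, 0, 0, 0, 0, -0.735]])

```text
time: 15.8
tool_pos: [0.5685, -0.0922, 0.1625]
tool_rot: [0.0, 0.508, 0.861, 0.0]
contact_force: [-0.9, -1.5, 0.2]
gripper_width: 0.137
grasp_force: 36.4
```

Emit:
move_arm(rows=[[0, 0, 0.1, 0, 0, 0, -0.735], [0, 0, 0, 0, 0, 0, -0.735]])

```text
time: 15.97
tool_pos: [0.5685, -0.0921, 0.1615]
tool_rot: [0.0, 0.508, 0.861, 0.0]
contact_force: [-0.3, -1.1, -0.7]
gripper_width: 0.134
grasp_force: 36.5
```

Emit:
move_arm(rows=[[0, 0, 0.1, 0, 0, 0, -0.735], [0, 0, 0, 0, 0, 0, -0.735]])

```text
time: 16.13
tool_pos: [0.5684, -0.0921, 0.1604]
tool_rot: [-0.0, 0.508, 0.861, 0.0]
contact_force: [0.1, -1.7, 0.1]
gripper_width: 0.131
grasp_force: 36.5
```

```bash
python3 -c "
from h import *
go((.5684,-.0927,.161),119)"
```

```text
t 16.13 pos [ 0.5684 -0.0921  0.1604] yaw 118.93 z [ 2.e-04  4.e-04 -1.e+00] F [ 0.1 -1.7  0.1] M [-0.35  0.05 -0.04] gw 0.131 gf 36.5 q [-16.6   0.5 103.8   0.   75.7 -45.6]
d tool cm [-0.05 -0.03 -0.06]
az -0.07209796400223922
```

Emit:
move_arm(rows=[[-0.04, -0.02, 0.08, 0, 0, 0, -0.735], [0, 0, 0, 0, 0, 0, -0.735]])

```text
time: 16.3
tool_pos: [0.5686, -0.0925, 0.1601]
tool_rot: [-0.0, 0.508, 0.861, 0.0]
contact_force: [-0.9, -0.2, 0.9]
gripper_width: 0.133
grasp_force: 36.8
```

Emit:
move_arm(rows=[[0, 0, 0.08, 0, 0, 0, -0.735], [0, 0, 0, 0, 0, 0, -0.735]])

```text
time: 16.47
tool_pos: [0.5687, -0.0926, 0.1599]
tool_rot: [0.0, 0.508, 0.861, 0.0]
contact_force: [-1.1, 1.0, 4.7]
gripper_width: 0.135
grasp_force: 37.3
```

Emit:
move_arm(rows=[[0, 0, 0.08, 0, 0, 0, -0.735], [0, 0, 0, 0, 0, 0, -0.735]])

```text
time: 16.63
tool_pos: [0.5689, -0.0927, 0.1597]
tool_rot: [0.0, 0.508, 0.861, 0.0]
contact_force: [-2.7, 0.2, 7.7]
gripper_width: 0.14
grasp_force: 37.6
```

```bash
python3 -c "
from h import *
go((.5684,-.0927,.161),119)"
```

```text
t 16.63 pos [ 0.5689 -0.0927  0.1597] yaw 118.93 z [ 1.1e-03  3.0e-04 -1.0e+00] F [-2.7  0.2  7.7] M [0.19 0.64 0.03] gw 0.14 gf 37.6 q [-16.7   0.6 103.8   0.   75.6 -45.6]
d tool cm [ 0.02 -0.04 -0.13]
az -0.07102773106191762
```

Contact is at 0.160, exactly where the ramp model predicts. Now I'll turn backwards to feel the drop.

Emit:
move_arm(rows=[[0, 0, 0, 0, 0, -4, -0.735], [0, 0, 0, 0, 0, -4, -0.735]])

```text
time: 16.8
tool_pos: [0.5694, -0.0929, 0.1595]
tool_rot: [0.001, 0.445, 0.895, 0.0]
contact_force: [0.6, 0.5, 3.7]
gripper_width: 0.131
grasp_force: 37.1
```

Emit:
move_arm(rows=[[0, 0, 0, 0, 0, -4, -0.735], [0, 0, 0, 0, 0, -4, -0.735]])

```text
time: 16.97
tool_pos: [0.5694, -0.093, 0.1594]
tool_rot: [0.001, 0.382, 0.924, 0.0]
contact_force: [0.2, -1.1, 3.2]
gripper_width: 0.136
grasp_force: 36.8
```

Emit:
move_arm(rows=[[0, 0, -0.04, 0, 0, -4, -0.735], [0, 0, 0, 0, 0, -4, -0.735]])

```text
time: 17.13
tool_pos: [0.5684, -0.0925, 0.1582]
tool_rot: [-0.0, 0.316, 0.949, 0.0]
contact_force: [0.1, 0.0, -0.7]
gripper_width: 0.131
grasp_force: 36.4
```

```bash
python3 -c "
from h import *
go((.5684,-.0927,.161),119)"
```

```text
t 17.13 pos [ 0.5684 -0.0925  0.1582] yaw 143.12 z [ 1.e-04  7.e-04 -1.e+00] F [ 0.1  0.  -0.7] M [-0.02  0.03 -0.03] gw 0.131 gf 36.4 q [-16.7   0.6 103.9   0.   75.5 -69.8]
d tool cm [-0.02 -0.02 -0.28]
az 24.12302426162904
```

The drop is felt at yaw≈135. Now I'll settle the screw down onto the start.

Emit:
move_arm(rows=[[0, 0, 0.1, 0, 0, 0, -0.735], [0, 0, 0.08, 0, 0, 0, -0.735], [0, 0, 0, 0, 0, 0, -0.735]])

```text
time: 17.38
tool_pos: [0.568, -0.0925, 0.156]
tool_rot: [-0.001, 0.319, 0.948, 0.0]
contact_force: [-0.2, 0.4, -1.6]
gripper_width: 0.134
grasp_force: 36.4
```

Emit:
move_arm(rows=[[0, 0, 0.08, 0, 0, 0, -0.735], [0, 0, 0, 0, 0, 0, -0.735]])

```text
time: 17.55
tool_pos: [0.5683, -0.0927, 0.1556]
tool_rot: [-0.0, 0.318, 0.948, 0.0]
contact_force: [-0.4, 0.3, -0.5]
gripper_width: 0.135
grasp_force: 36.4
```

Emit:
move_arm(rows=[[0, 0, 0.08, 0, 0, 0, -0.735], [0, 0, 0, 0, 0, 0, -0.735]])

```text
time: 17.72
tool_pos: [0.5685, -0.0928, 0.1553]
tool_rot: [0.0, 0.318, 0.948, 0.0]
contact_force: [0.0, 0.2, -0.2]
gripper_width: 0.133
grasp_force: 36.5
```

Emit:
move_arm(rows=[[0, 0, 0.05, 0, 0, 3, -0.735], [0, 0, 0.02, 0, 0, 4, -0.735], [0, 0, 0, 0, 0, 0, -0.735]])

```text
time: 17.97
tool_pos: [0.5687, -0.0929, 0.1549]
tool_rot: [0.0, 0.376, 0.927, 0.0]
contact_force: [0.8, 0.3, 0.8]
gripper_width: 0.129
grasp_force: 36.5
```

Emit:
move_arm(rows=[[0, 0, 0.03, 0, 0, 5, -0.735], [0, 0, 0.03, 0, 0, 5, -0.735]])

```text
time: 18.13
tool_pos: [0.5688, -0.0927, 0.1544]
tool_rot: [0.0, 0.456, 0.89, 0.0]
contact_force: [0.8, 0.7, 1.0]
gripper_width: 0.136
grasp_force: 36.6
```

```bash
python3 -c "
from h import *
go((.5684,-.0927,.161),119)"
```

```text
t 18.13 pos [ 0.5688 -0.0927  0.1544] yaw 125.79 z [ 1.1e-03  2.0e-04 -1.0e+00] F [0.8 0.7 1. ] M [ 0.19 -0.05  0.01] gw 0.136 gf 36.6 q [-16.7   0.9 104.    0.   75.  -52.5]
d tool cm [ 0.02 -0.03 -0.66]
az 6.790979682664954
```

It follows the lead with almost no torque, so I'll carry on clockwise.

Emit:
move_arm(rows=[[0, 0, 0.028, 0, 0, 5, -0.735], [0, 0, 0.028, 0, 0, 5, -0.735], [0, 0, 0.028, 0, 0, 5, -0.735]])

```text
time: 18.38
tool_pos: [0.5685, -0.0928, 0.1535]
tool_rot: [0.0, 0.568, 0.823, 0.0]
contact_force: [0.1, 1.1, 1.1]
gripper_width: 0.134
grasp_force: 36.7
```

Emit:
move_arm(rows=[[0, 0, 0.028, 0, 0, 5, -0.735], [0, 0, 0.028, 0, 0, 5, -0.735], [0, 0, 0.028, 0, 0, 5, -0.735]])

```text
time: 18.63
tool_pos: [0.568, -0.0926, 0.1526]
tool_rot: [-0.001, 0.67, 0.742, -0.0]
contact_force: [-1.8, 1.5, 3.3]
gripper_width: 0.133
grasp_force: 36.8
```

```bash
python3 -c "
from h import *
go((.5684,-.0927,.161),119)"
```

```text
t 18.63 pos [ 0.568  -0.0926  0.1526] yaw 95.79 z [-1.5e-03  4.0e-04 -1.0e+00] F [-1.8  1.5  3.3] M [0.11 0.54 0.05] gw 0.133 gf 36.8 q [-16.7   1.  104.1  -0.   75.  -22.5]
d tool cm [-0.01  0.04 -0.84]
az -23.209610685340465
```

Emit:
move_arm(rows=[[0, 0, 0.026, 0, 0, 5, -0.735], [0, 0, 0.026, 0, 0, 5, -0.735], [0, 0, 0.028, 0, 0, 5, -0.735], [0, 0, 0.028, 0, 0, 5, -0.735]])

```text
time: 18.97
tool_pos: [0.5677, -0.0926, 0.1516]
tool_rot: [-0.001, 0.789, 0.614, -0.001]
contact_force: [-4.1, 1.4, 4.0]
gripper_width: 0.136
grasp_force: 37.0
```

Emit:
move_arm(rows=[[0, 0, 0.028, 0, 0, 5, -0.735], [0, 0, 0.028, 0, 0, 5, -0.735]])

```text
time: 19.13
tool_pos: [0.5675, -0.0924, 0.1511]
tool_rot: [-0.001, 0.84, 0.543, -0.001]
contact_force: [-3.7, 1.4, 4.5]
gripper_width: 0.132
grasp_force: 37.1
```

```bash
python3 -c "
from h import *
go((.5684,-.0927,.161),119)"
```

```text
t 19.13 pos [ 0.5675 -0.0924  0.1511] yaw 65.8 z [-0.0031  0.001  -1.    ] F [-3.7  1.4  4.5] M [0.32 1.1  0.05] gw 0.132 gf 37.1 q [-16.7   1.  104.2   0.   74.9   7.5]
d tool cm [ 0.01  0.09 -0.99]
az -53.204812123281116
```

Emit:
move_arm(rows=[[-0.02, -0.04, 0.02, 0, 0, 5, -0.735], [0, 0, 0.02, 0, 0, 5, -0.735]])

```text
time: 19.3
tool_pos: [0.5671, -0.0923, 0.1506]
tool_rot: [-0.001, 0.884, 0.468, -0.001]
contact_force: [-3.8, 1.4, 3.8]
gripper_width: 0.133
grasp_force: 36.9
```

```bash
python3 -c "
from h import *
go()"
```

```text
t 19.3 pos [ 0.5671 -0.0923  0.1506] yaw 55.79 z [-0.0027  0.0012 -1.    ] F [-3.8  1.4  3.8] M [0.41 0.95 0.06] gw 0.133 gf 36.9 q [-16.7   1.  104.3   0.   74.9  17.5]
```

Emit:
move_arm(rows=[[0, 0, 0.02, 0, 0, 4, -0.735], [0, 0, 0.02, 0, 0, 4, -0.735]])

```text
time: 19.47
tool_pos: [0.5671, -0.0923, 0.1502]
tool_rot: [-0.001, 0.914, 0.405, -0.001]
contact_force: [-4.0, 1.1, 3.6]
gripper_width: 0.131
grasp_force: 37.0
```

```bash
python3 -c "
from h import *
go()"
```

```text
t 19.47 pos [ 0.5671 -0.0923  0.1502] yaw 47.84 z [-0.0029  0.0012 -1.    ] F [-4.   1.1  3.6] M [ 0.4   0.95 -0.01] gw 0.131 gf 37.0 q [-16.7   1.  104.3   0.   74.8  25.5]
```

Emit:
move_arm(rows=[[0, 0, 0.015, 0, 0, 3, -0.735], [0, 0, 0, 0, 0, 0, -0.735]])

```text
time: 19.63
tool_pos: [0.5671, -0.0924, 0.15]
tool_rot: [-0.001, 0.924, 0.383, -0.001]
contact_force: [-4.4, 1.6, 6.0]
gripper_width: 0.129
grasp_force: 37.1
```

```bash
python3 -c "
from h import *
go()"
```

```text
t 19.63 pos [ 0.5671 -0.0924  0.15  ] yaw 44.98 z [-2.8e-03  9.0e-04 -1.0e+00] F [-4.4  1.6  6. ] M [0.35 1.15 0.03] gw 0.129 gf 37.1 q [-16.7   1.  104.3   0.   74.8  28.3]
```

Emit:
move_arm(rows=[[0, 0, 0.015, 0, 0, 2.5, -0.735], [0, 0, 0, 0, 0, 0, -0.735]])

```text
time: 19.8
tool_pos: [0.5672, -0.0922, 0.15]
tool_rot: [-0.001, 0.932, 0.363, -0.001]
contact_force: [-4.9, 1.6, 5.0]
gripper_width: 0.133
grasp_force: 37.2
```

```bash
python3 - <<'E'
from h import *
go()
S=manip.grab_frame("side")
p=manip.state()["tool_pos"]
u,v=proj(S,p+[0,0,-.02]).astype(int)
cv2.imwrite("pics/e1.png",cv2.resize(S["img"][v-25:v+30,u-30:u+30],None,fx=10,fy=10,interpolation=2))
E
```

```text
t 19.8 pos [ 0.5672 -0.0922  0.15  ] yaw 42.53 z [-0.0028  0.0012 -1.    ] F [-4.9  1.6  5. ] M [0.45 1.22 0.05] gw 0.133 gf 37.2 q [-16.7   1.1 104.3   0.   74.8  30.8]
```

View pics/e1.png

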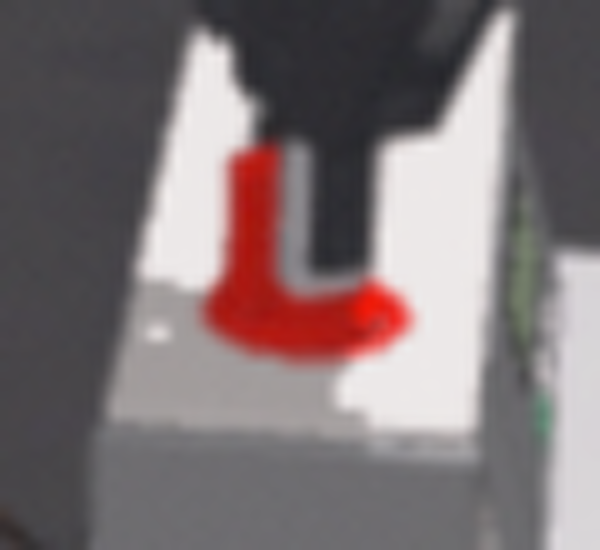

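The flange now hides the ring and looks nearly flat. z has stopped at 0.150, so I'll feel for the stop in small turns.

Emit:
move_arm(rows=[[0, 0, 0, 0, 0, 3, -0.735], [0, 0, 0, 0, 0, 0, -0.735]])

```text
time: 20.02
tool_pos: [0.5671, -0.0922, 0.15]
tool_rot: [-0.001, 0.941, 0.338, -0.001]
contact_force: [-5.8, 2.4, 5.0]
gripper_width: 0.134
grasp_force: 37.2
```

```bash
python3 -c "
from h import *
go()"
```

```text
t 20.02 pos [ 0.5671 -0.0922  0.15  ] yaw 39.51 z [-0.0029  0.0013 -1.    ] F [-5.8  2.4  5. ] M [0.46 1.3  0.01] gw 0.134 gf 37.2 q [-16.7   1.  104.3   0.   74.8  33.8]
```

Emit:
move_arm(rows=[[0, 0, 0, 0, 0, 3, -0.735], [0, 0, 0, 0, 0, 0, -0.735]])

```text
time: 20.18
tool_pos: [0.5671, -0.0922, 0.15]
tool_rot: [-0.001, 0.95, 0.313, -0.001]
contact_force: [-4.5, 2.7, 6.3]
gripper_width: 0.138
grasp_force: 37.2
```

```bash
python3 -c "
from h import *
go()"
```

```text
t 20.18 pos [ 0.5671 -0.0922  0.15  ] yaw 36.51 z [-0.0028  0.0014 -1.    ] F [-4.5  2.7  6.3] M [0.46 1.16 0.04] gw 0.138 gf 37.2 q [-16.7   1.  104.3   0.   74.8  36.8]
```

Emit:
move_arm(rows=[[0, 0, 0, 0, 0, 2.5, -0.735], [0, 0, 0, 0, 0, 0, -0.735]])

```text
time: 20.35
tool_pos: [0.5671, -0.0921, 0.15]
tool_rot: [-0.001, 0.956, 0.293, -0.001]
contact_force: [-5.0, 2.2, 7.0]
gripper_width: 0.135
grasp_force: 37.3
```

```bash
python3 -c "
from h import *
go()"
```

```text
t 20.35 pos [ 0.5671 -0.0921  0.15  ] yaw 34.03 z [-0.0028  0.0016 -1.    ] F [-5.   2.2  7. ] M [0.56 1.26 0.04] gw 0.135 gf 37.3 q [-16.7   1.  104.3   0.   74.8  39.3]
```

Emit:
move_arm(rows=[[0, 0, 0, 0, 0, 2.5, -0.735], [0, 0, 0, 0, 0, 0, -0.735]])

```text
time: 20.52
tool_pos: [0.5671, -0.092, 0.15]
tool_rot: [-0.001, 0.962, 0.272, -0.001]
contact_force: [-5.4, 3.1, 6.3]
gripper_width: 0.138
grasp_force: 37.3
```

```bash
python3 -c "
from h import *
go()"
```

```text
t 20.52 pos [ 0.5671 -0.092   0.15  ] yaw 31.54 z [-0.003   0.0018 -1.    ] F [-5.4  3.1  6.3] M [0.57 1.27 0.08] gw 0.138 gf 37.3 q [-16.7   1.  104.3   0.   74.8  41.8]
```

Emit:
move_arm(rows=[[0, 0, 0, 0, 0, 2.5, -0.735], [0, 0, 0, 0, 0, 0, -0.735]])

```text
time: 20.68
tool_pos: [0.5671, -0.0919, 0.15]
tool_rot: [-0.001, 0.968, 0.251, -0.001]
contact_force: [-6.0, 3.3, 5.4]
gripper_width: 0.136
grasp_force: 37.4
```

```bash
python3 -c "
from h import *
go()"
```

```text
t 20.68 pos [ 0.5671 -0.0919  0.15  ] yaw 29.05 z [-0.0029  0.002  -1.    ] F [-6.   3.3  5.4] M [0.71 1.32 0.12] gw 0.136 gf 37.4 q [-1.660e+01  1.000e+00  1.043e+02  1.000e-01  7.480e+01  4.430e+01]
```

Emit:
move_arm(rows=[[0, 0, 0, 0, 0, 2, -0.735], [0, 0, 0, 0, 0, 0, -0.735]])

```text
time: 20.85
tool_pos: [0.5671, -0.0918, 0.15]
tool_rot: [-0.001, 0.972, 0.234, -0.001]
contact_force: [-6.0, 3.4, 6.3]
gripper_width: 0.135
grasp_force: 37.4
```

```bash
python3 -c "
from h import *
go()"
```

```text
t 20.85 pos [ 0.5671 -0.0918  0.15  ] yaw 27.07 z [-0.0031  0.0021 -1.    ] F [-6.   3.4  6.3] M [0.71 1.27 0.17] gw 0.135 gf 37.4 q [-1.660e+01  1.000e+00  1.043e+02  1.000e-01  7.480e+01  4.630e+01]
```

The flange is seated and the turning torque is starting to rise (0.08 → 0.17 N m), so it is snug. I'll release and back off.

Emit:
move_arm(rows=[[0, 0, 0, 0, 0, 0, -0.65], [0, 0, 0, 0, 0, 0, -0.5], [0, 0, 0, 0, 0, 0, -0.3], [0, 0, 0, 0, 0, 0, -0.2], [0, 0, 0, 0, 0, 0, -0.2], [0, 0, 0, 0, 0, 0, -0.2]])

```text
time: 21.35
tool_pos: [0.568, -0.0929, 0.1494]
tool_rot: [0.0, 0.972, 0.233, 0.0]
contact_force: [0.7, 0.2, -0.2]
gripper_width: 0.402
grasp_force: 0.0
```

Emit:
move_arm(rows=[[0, 0, -0.5, 0, 0, 0, -0.2], [0, 0, -1.5, 0, 0, 0, -0.2], [0, 0, -2.5, 0, 0, 0, -0.2], [0, 0, -3, 0, 0, 0, -0.2], [0, 0, -3, 0, 0, 0, -0.2], [0, 0, -1.5, 0, 0, 0, -0.2], [-3, 0, 0, 0, 0, 0, -0.2], [-4, 0, 0, 0, 0, 0, -0.2], [-4, 0, 0, 0, 0, 0, -0.2], [-4, 0, 0, 0, 0, 0, -0.2], [-2, 0, 0, 0, 0, 0, -0.2], [0, 0, 0, 0, 0, 0, -0.2], [0, 0, 0, 0, 0, 0, -0.2]])

```text
time: 22.43
tool_pos: [0.416, -0.1703, 0.2702]
tool_rot: [0.001, 0.973, 0.232, 0.001]
contact_force: [-0.9, 0.3, 0.7]
gripper_width: 0.403
grasp_force: 0.0
```

```bash
python3 - <<'E'
from h import *
go()
S=manip.grab_frame("side");T=manip.grab_frame("top")
c=np.array([.5684,-.0925,.12])
for X in (c+[0,0,.0025],c+[0,0,.042]): print(proj(S,X),proj(T,X))
u,v=proj(S,c).astype(int);a=cv2.resize(S["img"][v-30:v+20,u-35:u+35],None,fx=8,fy=8,interpolation=2)[:400]
u,v=proj(T,c).astype(int);b=cv2.resize(T["img"][v-25:v+25,u-15:u+15],None,fx=8,fy=8,interpolation=2)
cv2.imwrite("pics/f1.png",np.hstack([a,b]))
E
```

```text
t 22.43 pos [ 0.416  -0.1703  0.2702] yaw 26.82 z [ 1.7e-03 -7.0e-04 -1.0e+00] F [-0.9  0.3  0.7] M [0.02 0.01 0.03] gw 0.403 gf 0.0 q [-31.8 -23.  113.4   0.   89.5  31.4]
[331.46930492 220.08690064] [339.75520172 256.03775032]
[332.18736111 204.27042945] [341.12539138 255.03321584]
```

View pics/f1.png

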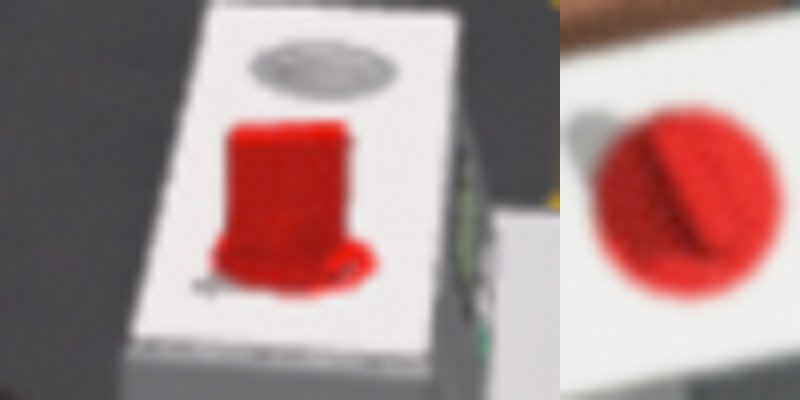

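The red screw stands upright in the lock well with its flange flat on the tower: flange centre at about crop (295,265), wing top at (290,130). It covers the ring, and the parking hole is empty.

```bash
python3 -c "
from plant import manip
print(manip.job_done())"
```

```text
the job is handed in; nothing more can be done
None
```

The red transit screw is threaded clockwise into the lock well with its flange flat on the tower, pressed with at most about 13 N and snugged to about 0.17 N m; the wing grip read 36–38 N, just above the 35 N clamping limit if that counts the grip; I handed the job in with the arm clear at about 22 s, and no verdict was returned.

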